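# Hook the ski rest into the slotted upright

## Task

Take the tall ski rest with the two claws on its back and hook the claws through the two slots of the steel upright. Then press it straight down until it is fully home, upright and locked under both black spring jaws, and let go.

Things in the scene. Friction and masses are not known exactly. Their poses are not given: they have to be found in the camera images.
- ski_rest: Steel bracket, 0.28 kg, 122 mm high; the smaller one (60 mm, no claws) is not wanted. Origin: middle of its back face's bottom edge; z up, +x out of the back. Floor plate 118 (x -118 to 0) x 64 x 6 mm thick; back plate 64 wide, 6 thick, 100 high. Grip: upright grey fin with black top edge, centre x -68, y 0, 50 long in x, 14 thick in y, top z 122. Stands on the table on its floor plate.
- claws (a point): On ski_rest, 84 mm above its origin in the back face, same axes. Two claws 12 mm wide at y +26 and -26: arms 8 mm high with their underside at this height, reaching 19 mm back (+x), each ending in a lip that slopes down and back to 16 mm below this point, to x 28. Throat between back face and lip: 13 mm at the arm, 24 mm at the lip's tip. Home, this point meets slots.
- seat (a point): Where ski_rest's origin lies when home, with the same axes as there: on the fixed steel upright, on the front of its face plate (116 wide, fills x 0 to 6 mm), mid-width, 40 mm above the table; +x into the plate, z up. Upright's top is 148 mm above this point, its base plate 28 mm below, reaching 115 mm forward (-x). Open space in front but for the two jaws. 7 mm play in x when home.
- slots (a point): Level with the lower edges of the upright's two slots, midway between them on the plate's front; axes of seat. Each slot is 40 mm wide (|y| 6 to 46) and 54 mm high, up from this point. The claws go in (+x) with the rest 16 to 46 mm above home, best 31, till its back face is 0 to 12 mm from the plate; then straight down till the claw arms sit on these edges.
- clip_left (a joint): Outward slide in m (0 at rest, to 0.02) of the black spring jaw on seat's +y side, at x -88 to -48 of seat. Slope from |y| 46, z 47 mm down to a nose at |y| 26, z 12, underside z 9. The rest's floor plate (|y| 32) spreads it from 22 mm above home and it snaps over the plate at home. Preload 0.8 N, 0.08 N/mm; pushing past both jaws takes 4 to 12 N, more than the rest's weight.
- clip_right (a joint): The same for the mirror-image spring jaw on the -y side of seat: outward slide in m, 0 at rest or snapped home over the floor plate.
There are look-alikes about, which are no part of the job. What is shaped like the ski_rest but brown, pink or red is not meant.

How it is judged:
On the way, in this order (a step that is already met when the one before it is completed fails the run):
1. the rest is lifted clear of the table (height (world z) of ski_rest above 0.03 m), for 0.1 s.
2. the claws are through the slots, before the rest is down (x of ski_rest in the frame of seat between -0.016 and 0.008 m and z of ski_rest in the frame of seat between 0.006 and 0.04 m and horizontal distance between ski_rest and seat below 0.02 m).
At the end, for the whole second after the job is handed in: The rest hangs by its claws in the slots with its origin within 15 mm (level) of the seat and no more than 5 mm above or 8 mm below it, upright and in line with the seat within 10 degrees, both spring jaws snapped back to less than 3 mm, at rest and let go (horizontal distance between ski_rest and seat below 0.015 m and z of ski_rest in the frame of seat between -0.008 and 0.005 m and angle between ski_rest's own z axis and vertical below 0.175 rad and angle between the x axis of ski_rest and the x axis of seat, either way round below 0.175 rad and value of joint each of clip_left, clip_right below 0.003 m and linear speed of ski_rest below 0.02 m/s); the robot touches nothing.
It also fails if it takes over 45 s, if anything falls off the work surface, if the arm or the gripper's body presses on something with over 40 N, if the wrist force passes 120 N, or if a joint passes its speed limit or range.

## Robot

A 7-joint arm with a two-finger parallel gripper is mounted at the origin on the work surface. World frame = base frame: x ahead of the robot, y to its left, z up, the work surface at z = 0. Lengths are in m, angles in rad, forces in N, time in s.
With the tool pointing down it reaches from about 0.425 to 0.825 m from the base axis. Payload 3.6 kg.
Tool frame: the origin (TCP) lies where the fingers leave the gripper's body, on its centre line; the fingertips stand 73 mm ahead of it and the grasp point (between the pads) lies 54 mm ahead of it; z points along the fingers, y is the line along which they close (so a half turn about z gives the same grasp; the last joint's range is limited). The gripper opens to 85 mm and grips with 20 to 120 N. Pads are 22 mm wide; open, the fingers measure 114 mm over their backs; the gripper's body (76 mm by 85 mm) begins 54 mm behind the grasp point. The pads swing forward as they close: fully open they stand 13 mm farther back than shut.
Start: joints at [1.306, 0.615, -0.013, 1.423, 0.008, 1.103, -0.04], TCP at [0.154, -0.632, 0.304] pointing down, gripper open.
Joint ranges: [-3.12, 3.12], [-0.3, 2.06], [-1.34, 1.32], [0.26, 2.42], [-1.36, 4.5], [0.01, 1.98], [-2.84, 2.84]. Speed limits (rad/s): [2.79, 2.79, 3.14, 3.14, 3.14, 3.14, 3.14].

## Interface

Orientations are given as a unit quaternion [x, y, z, w].
In Python, from station import arm, snapshot, camera_info, ticket gives the robot as it stands. Calls block until the motion is done:
- arm.movep(position, orientation): joint-space move of the TCP to a pose.
- arm.line_to(position, velocity=0.15, ori=None): straight line of the TCP; ori=None keeps the orientation; velocity is the mean speed in m/s.
- arm.move_j(angles): joint-space move.
- arm.move_gripper(opening, effort=None): opening from 0.0 (shut) to 1.0 (fully open); effort is the grip in N (None keeps the last); returns when the fingers have stopped.
- arm.pause(seconds).
- arm.ik(position, orientation): joint angles nearest the present ones, or None.
- snapshot(name): name is "side" or "top" or "wrist"; returns the picture (480x640x3 uint8, blue, green, red); there is no depth.
- camera_info(name): a dict with "fx", "fy", "cx", "cy" (pixels), "R" (3x3) and "t" (3): a world point X has camera coordinates R X + t; the wrist camera has in their place "T_tool_cam" (4x4, takes a point from camera to tool coordinates, whose origin is the TCP and whose axes are the flange's). Camera axes: x right, y down, z forward; pixel columns grow to the right and rows downward; lengths in m; the calibration is good to about 2 mm. A picture is of the moment at which its call begins: read the wrist's pose just before it. camera_info takes no time and is no camera call.
A pose or a line that the arm cannot do raises arm.MotionError and nothing moves.
- ticket.finish_job(): hands the job in; it is judged then, once.
Readings, each from a call of its own:
- arm.read_time(): time.
- arm.read_joint_positions(): joint angles.
- arm.read_dq(): joint speeds.
- arm.read_effort(): joint torques, N m.
- arm.read_tool_pos(): TCP position.
- arm.read_eef_rot(): TCP orientation.
- arm.read_ft_force(): force on the tool from outside, world axes, zero at the start.
- arm.read_wrist_torque(): the same for the moment, N m.
- arm.read_opening(): opening from 0.0 (shut) to 1.0 (fully open).
- arm.read_finger_force(): force on a finger pad.
Only numpy, scipy, OpenCV 4.12 (cv2) and the standard library are available. Lean on these libraries where they do the work, as an engineer would, in place of code of your own. Each camera call takes 0.05 s, during which the arm holds its last target. There are 200 camera calls.

## Working session

There is one attempt and no reset: what is moved stays moved. The work goes in short steps, each a Python script; the robot and the scene stay as the last script left them, time stands still between calls to the robot, and variables do not carry over. Pictures are saved under pics/ and viewed, at most 11 in all, crops included, and the job is handed in when it is done.

```bash
mkdir -p pics; ls
python3 - <<'E'
from station import arm,snapshot,camera_info
import cv2,numpy as np
for n in("side","top"):
    cv2.imwrite(f"pics/{n}0.png",snapshot(n)); c=camera_info(n); print(n,c)
print(camera_info("wrist"),arm.read_time(),arm.read_eef_rot())
E
```

```text
pics
side {'fx': 555.8801974876503, 'fy': 555.8801974876503, 'cx': 326.6961721174285, 'cy': 247.7200288217785, 'R': array([[-0.97902203, -0.20375145, -0.00110092],
       [-0.14332632,  0.69250067, -0.70703634],
       [ 0.14482207, -0.69204636, -0.70717636]]), 't': array([0.44151028, 0.20826494, 1.3266971 ])}
top {'fx': 619.8481921659085, 'fy': 619.8481921659085, 'cx': 313.6775829355588, 'cy': 240.76292780077682, 'R': array([[ 0.00863516, -0.99987345, -0.01336143],
       [-0.99751989, -0.00767989, -0.06996493],
       [ 0.06985346,  0.01393245, -0.99745996]]), 't': array([-0.11255801,  0.4658093 ,  1.54999703])}
{'fx': 428.3080701546344, 'fy': 428.3080701546344, 'cx': 317.02687918111883, 'cy': 236.64960838329594, 'T_tool_cam': array([[ 1.11687387e-03, -9.63444958e-01, -2.67904024e-01,
         6.83838032e-02],
       [ 9.99998762e-01,  7.79014136e-04,  1.36741225e-03,
        -7.83101585e-04],
       [-1.10872541e-03, -2.67905220e-01,  9.63444635e-01,
        -6.88256318e-02],
       [ 0.00000000e+00,  0.00000000e+00,  0.00000000e+00,
         1.00000000e+00]])} 0.1 [ 9.92875152e-01  1.19153628e-01 -1.21421167e-04 -1.15350789e-03]
```

View pics/side0.png

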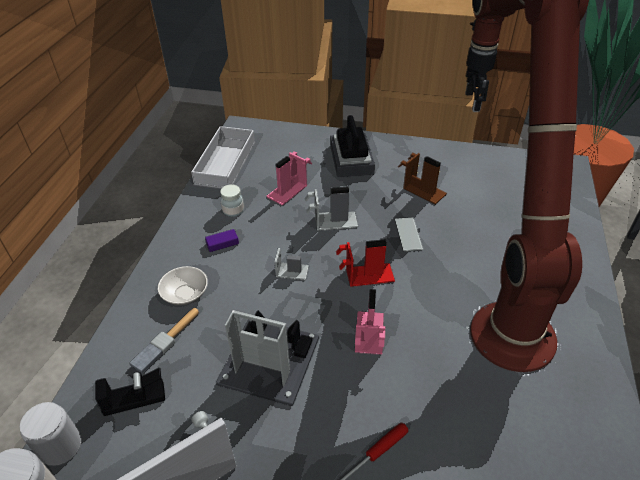

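View pics/top0.png

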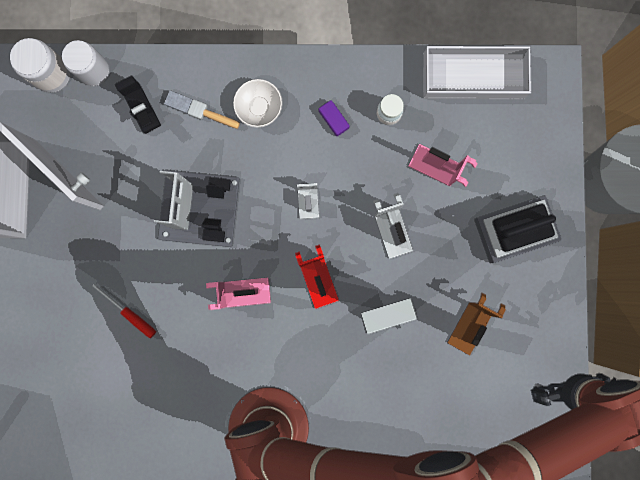

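Pictures: the tall grey rest with claws and a black-topped fin is at top (394,230) / side (335,208). Candidates that could be mistaken for it are the small grey one at top (307,202), pink at (440,163) and (240,293), red at (317,280), and brown at (475,325). I choose the one at (394,230). The steel upright is at top (185,200), its base plate spanning about 155–240, with the jaws on the right side of it at (215,187) and (212,228). I'll move the wrist camera over the rest for a close check.

```bash
cat > h.py <<'E'
from station import arm,snapshot,camera_info,ticket
import cv2,numpy as np
from scipy.spatial.transform import Rotation as Rn
def cam(n):
    c=camera_info(n)
    if n=="wrist":
        p=np.array(arm.read_tool_pos());R=Rn.from_quat(arm.read_eef_rot()).as_matrix();T=c["T_tool_cam"]
        Rc=(R@T[:3,:3]).T; c["R"]=Rc; c["t"]=-Rc@(R@T[:3,3]+p)
    return c
def ray(c,uv,z):
    d=c["R"].T@np.array([(uv[0]-c["cx"])/c["fx"],(uv[1]-c["cy"])/c["fy"],1]); o=-c["R"].T@c["t"]
    return o+d*(z-o[2])/d[2]
def proj(c,X):
    q=c["R"]@np.asarray(X,float)+c["t"]; return np.array([c["fx"]*q[0]/q[2]+c["cx"],c["fy"]*q[1]/q[2]+c["cy"]])
def down(a):  # tool y axis (closing) at heading a, pointing down
    y=np.array([np.cos(a),np.sin(a),0]);z=np.array([0,0,-1.]);x=np.cross(y,z)
    return Rn.from_matrix(np.c_[x,y,z]).as_quat()
E
python3 - <<'E'
from h import *
c=cam("top")
for uv,z in [((397,233),.122),((381,206),.084),((400,201),.084),((380,254),.006),((410,248),.006),((186,172),.188),((178,226),.188),((240,177),.012),((230,248),.012),((165,170),.012),((155,238),.012)]: print(uv,ray(c,uv,z).round(3))
im=snapshot("top")
a=cv2.resize(im[185:265,355:435],(400,400),interpolation=cv2.INTER_CUBIC);b=cv2.resize(im[160:260,150:250],(400,400),interpolation=cv2.INTER_CUBIC)
cv2.imwrite("pics/c1.png",np.hstack([a,b]))
E
```

```text
(397, 233) [ 0.479 -0.306  0.122]
(381, 206) [ 0.548 -0.272  0.084]
(400, 201) [ 0.56  -0.318  0.084]
(380, 254) [ 0.435 -0.277  0.006]
(410, 248) [ 0.451 -0.353  0.006]
(186, 172) [0.609 0.18  0.188]
(178, 226) [0.486 0.195 0.188]
(240, 177) [0.629 0.081 0.012]
(230, 248) [0.447 0.103 0.012]
(165, 170) [0.646 0.274 0.012]
(155, 238) [0.471 0.295 0.012]
```

View pics/c1.png

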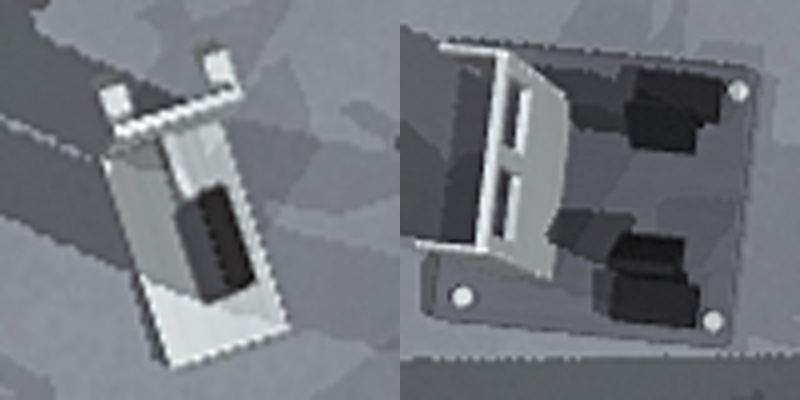

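The crop confirms the choice: grey body, two claws at the top end, tall fin with black top (centre about crop (222,240)). The right crop shows the plate and its two slots, with the jaws in front of them. Next are the wrist views of the upright and the rest, plus a reach check.

Run:
```python
from h import *
h1,h2=np.radians(12),np.radians(83)
pr=np.array([.479,-.306]);ps=np.array([.538,.19])-.068*np.array([np.cos(h2),np.sin(h2)])
for s in(-1,1):
  for n,p,h in(("r",pr,h1),("s",ps,h2)):
    for z in(.16,.23,.36):
      q=arm.ik([*p,z],down(h+s*np.pi/2)); print(s,n,z,None if q is None else np.round(q,2))
```

```text
-1 r 0.16 [ 0.54  0.67 -0.02  1.82  0.02  0.66 -0.85]
-1 r 0.23 [ 0.56  0.57 -0.04  1.76  0.03  0.82 -0.86]
-1 r 0.36 [ 0.58  0.44 -0.07  1.58  0.03  1.13 -0.86]
-1 s 0.16 [ 0.03  0.68 -0.46  1.88  0.45  0.69 -0.82]
-1 s 0.23 [ 0.16  0.62 -0.67  1.81  0.48  0.88 -0.86]
-1 s 0.36 [ 0.25  0.5  -0.8   1.63  0.38  1.18 -0.77]
1 r 0.16 [ 0.97  0.77 -0.72  1.8   0.68  0.83  1.69]
1 r 0.23 [ 1.01  0.69 -0.8   1.74  0.59  0.96  1.76]
1 r 0.36 [ 1.05  0.56 -0.86  1.57  0.44  1.23  1.89]
1 s 0.16 [ 0.38  0.94 -1.15  1.87  1.    1.06  1.82]
1 s 0.23 [ 0.39  0.81 -1.15  1.81  0.83  1.11  1.96]
1 s 0.36 [ 0.41  0.62 -1.15  1.63  0.58  1.28  2.18]
```

Run:
```python
from h import *
h1,h2=np.radians(12),np.radians(83)
ps=np.array([.538,.19])-.068*np.array([np.cos(h2),np.sin(h2)])
import json
for n,p,h in(("r",(.479,-.306),h1),("s",ps,h2)):
    arm.movep([*p,.36],down(h+np.pi/2)); arm.pause(.3)
    c=cam("wrist"); cv2.imwrite(f"pics/w{n}.png",snapshot("wrist"))
    json.dump({k:np.asarray(v).tolist() for k,v in c.items()},open(f"w{n}.json","w"))
print(arm.read_time(),arm.read_ft_force())
```

```text
4.1333 [-0.6713636   0.08486853  0.51382387]
```

View pics/wr.png

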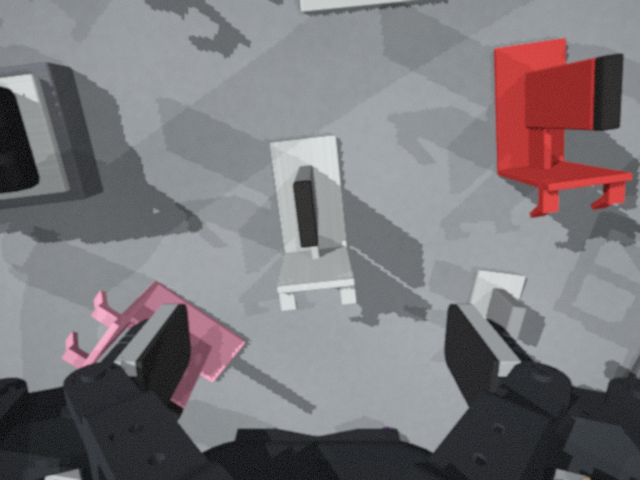

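View pics/ws.png

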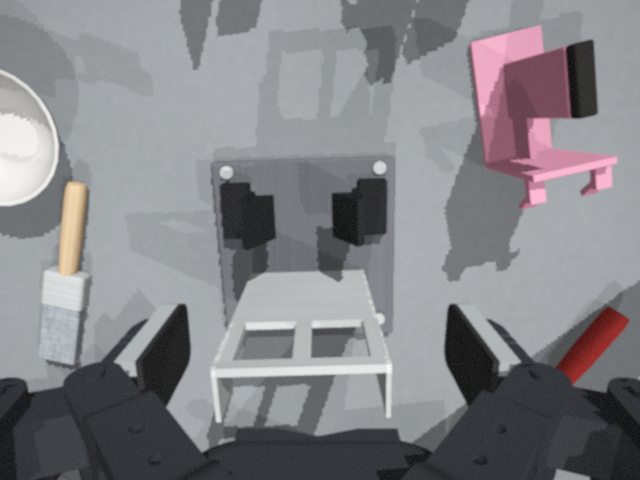

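Wrist view of the rest: floor front corners at about (273,142) and (335,136), black fin top about (294..317,170..246), claws at (288,300) and (347,297). View of the upright: plate top edge runs (213,365) to (391,362), its foot (248,272) to (365,271), jaws at (250,218) and (355,215). I'll zoom both for sharper corners.

Run:
```python
import cv2,numpy as np
a=cv2.imread("pics/wr.png")[130:315,255:375];b=cv2.imread("pics/ws.png")[255:385,205:400]
a=cv2.resize(a,None,fx=3,fy=3,interpolation=cv2.INTER_CUBIC);b=cv2.resize(b,None,fx=2.2,fy=2.2,interpolation=cv2.INTER_CUBIC)
o=np.zeros((560,800,3),np.uint8);o[:555,:360]=a;o[:b.shape[0],368:368+b.shape[1]]=b;print(b.shape)
cv2.imwrite("pics/z.png",o)
```

```text
(286, 429, 3)
```

View pics/z.png

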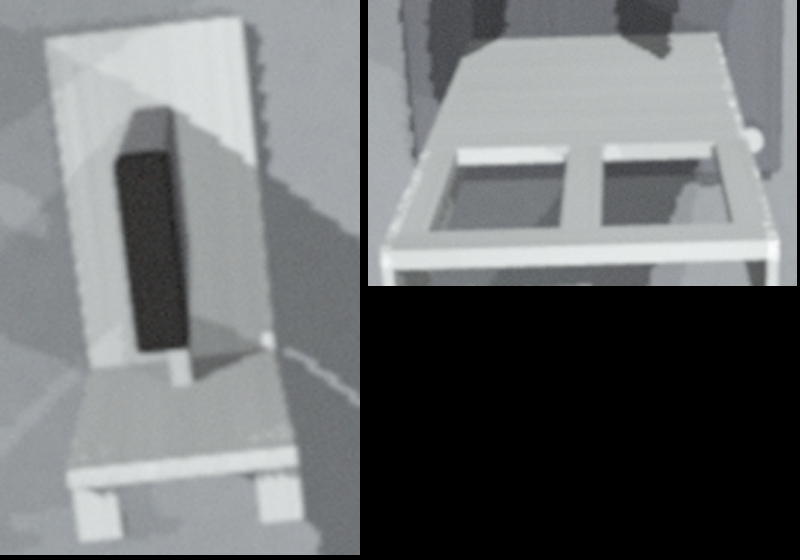

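Run:
```python
from h import *
import json
L=lambda n:{k:np.array(v) for k,v in json.load(open(f"w{n}.json")).items()}
r,s=L("r"),L("s")
fr=lambda x,y:((x+.5)/3-.5+255,(y+.5)/3-.5+130)
fs=lambda x,y:((x-368+.5)/2.2-.5+205,(y+.5)/2.2-.5+255)
P=lambda c,f,pts,z:np.array([ray(c,f(*p),z)[:2] for p in pts])
def show(n,p): 
    d=p[1]-p[0]; print(n,p.mean(0).round(4),"len",np.linalg.norm(d).round(4),"normal deg",np.degrees(np.arctan2(d[1],d[0])).round(2)%180)
F=P(r,fr,[(46,38),(241,17)],.006);show("floor front",F)
B=P(r,fr,[(90,366),(273,348)],.006);show("floor back x-6",B)
T=P(r,fr,[(70,470),(295,448)],.1);show("plate top front x-6",T)
T2=P(r,fr,[(68,487),(297,465)],.1);show("plate top rear x0",T2)
K=P(r,fr,[(118,158),(168,150),(188,346),(137,350)],.122)
print("fin c",K.mean(0).round(4),"len",np.linalg.norm((K[0]+K[1]-K[2]-K[3])/2).round(4),"w",np.linalg.norm((K[0]+K[3]-K[1]-K[2])/2).round(4)); d=K[2]+K[3]-K[0]-K[1];print("fin heading",np.degrees(np.arctan2(d[1],d[0])))
print("front->back heading",[np.degrees(np.arctan2(*((m.mean(0)-F.mean(0))[::-1]))).round(2) for m in(B,T,T2)],[np.linalg.norm(m.mean(0)-F.mean(0)).round(4) for m in(B,T,T2)])
for n,p,z in(("top front",[(386,250),(775,240)],.188),("top rear",[(386,268),(775,260)],.188),("slot low outer",[(459,148),(714,142)],.124),("slot low inner",[(569,146),(602,145)],.124),("slot top outer",[(429,232),(733,224)],.178),("foot R",[(717,33),(500,40)],.012)): show(n,P(s,fs,p,z))
# the top camera cross-check
c=cam("top");print(ray(c,(355+222/5,185+236/5),.122).round(4))
```

```text
floor front [ 0.4352 -0.3297] len 0.063 normal deg 108.0
floor back x-6 [ 0.5409 -0.2949] len 0.0633 normal deg 107.89
plate top front x-6 [ 0.5409 -0.2941] len 0.0619 normal deg 108.0
plate top rear x0 [ 0.5458 -0.2931] len 0.0633 normal deg 107.91
fin c [ 0.4811 -0.3139] len 0.0486 w 0.0124
fin heading 17.208533338479377
front->back heading [np.float64(18.23), np.float64(18.6), np.float64(18.31)] [np.float64(0.1113), np.float64(0.1116), np.float64(0.1165)]
top front [0.5507 0.2052] len 0.1127 normal deg 174.68
top rear [0.5515 0.2115] len 0.1134 normal deg 174.36
slot low outer [0.5508 0.2055] len 0.0906 normal deg 174.49
slot low inner [0.5512 0.2057] len 0.0117 normal deg 174.91
slot top outer [0.5509 0.2058] len 0.0912 normal deg 174.71
foot R [0.5439 0.2065] len 0.102 normal deg 174.96
[ 0.481  -0.3116  0.122 ]
```

Every measurement fits the given sizes: floor 63 mm wide, back plate at x 0, fin 49×12 mm, slots 91 mm over the outside, plate 113 mm wide. This gives the rest's origin at (0.5465,-0.2928) heading 18.0°, and the seat at (0.551,0.2055,0.040) heading 84.6°. Grasping now.

```bash
cat >> h.py <<'E'
H1,H2=np.radians(18.0),np.radians(84.6)
O1=np.array([.5465,-.2928,0]);S=np.array([.551,.2055,.040])
GZ=.159  # TCP above rest origin
def tcp(o,h,dx=0,dz=0,dy=0):
    R=Rn.from_euler("z",h).as_matrix(); return np.array(o)+R@np.array([dx-.068,dy,dz+GZ])
E
python3 - <<'E'
from h import *
q=down(H1+np.pi/2)
arm.movep(tcp(O1,H1,0,.08),q)
arm.line_to(tcp(O1,H1),.12)
arm.move_gripper(0.0,80); print(arm.read_opening(),arm.read_finger_force())
arm.line_to(tcp(O1,H1,0,.16),.12); arm.pause(.2)
print(arm.read_opening(),arm.read_finger_force(),arm.read_ft_force(),arm.read_time())
cv2.imwrite("pics/held.png",snapshot("wrist"));cv2.imwrite("pics/heldtop.png",snapshot("top"))
E
```

```text
0.1547881095996195 77.89053082466125
0.15651488319535556 77.83008813858032 [-0.654424   -0.41459071 -3.09925667] 8.95
```

View pics/held.png

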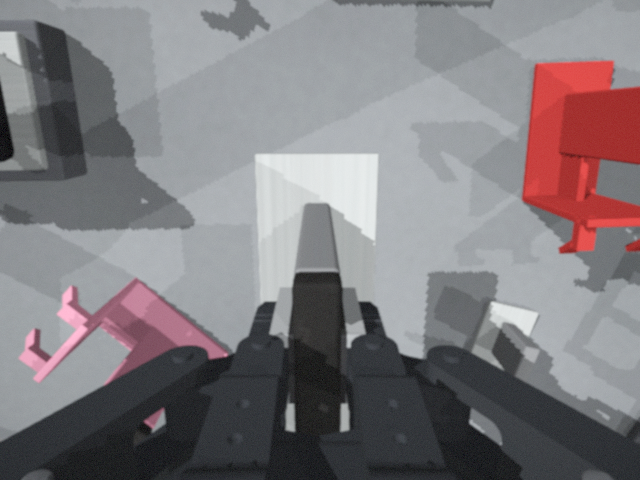

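The rest is held and square in the gripper, with its floor front edge at (255,154) to (378,154). I'll check that against its expected projection, then carry it to stand off before the slots.

Run:
```python
from h import *
c=cam("wrist");R=Rn.from_euler("z",H1).as_matrix();o=O1+[0,0,.16]
print("expect",[proj(c,o+R@np.array([-.118,y,.006])).round(1) for y in(-.032,.032)])
for uv in((255,154),(378,154)): print((R.T@(ray(c,uv,.166)-o)).round(4))
q=down(H2+np.pi/2)
arm.line_to(tcp(S,H2,-.05,.12),.22,q)
arm.line_to(tcp(S,H2,-.05,.031),.12)
arm.pause(.3)
print(arm.read_time(),np.round(arm.read_joint_positions(),2),arm.read_ft_force().round(2) , np.array(arm.read_tool_pos())-tcp(S,H2,-.05,.031))
a=snapshot("top")[150:270,140:260];b=snapshot("side")[280:420,200:340]
cv2.imwrite("pics/pre.png",np.hstack([cv2.resize(x,(400,400),interpolation=cv2.INTER_CUBIC) for x in(a,b)]))
```

```text
expect [array([252.9, 152.8]), array([378.6, 153. ])]
[-0.1174 -0.031   0.006 ]
[-0.1175  0.0317  0.006 ]
12.2333 [ 0.42  0.77 -1.07  1.8   0.78  1.06  2.1 ] [-0.92 -0.25 -2.69] [1.94151851e-04 7.25506704e-05 5.09640247e-04]
```

View pics/pre.png

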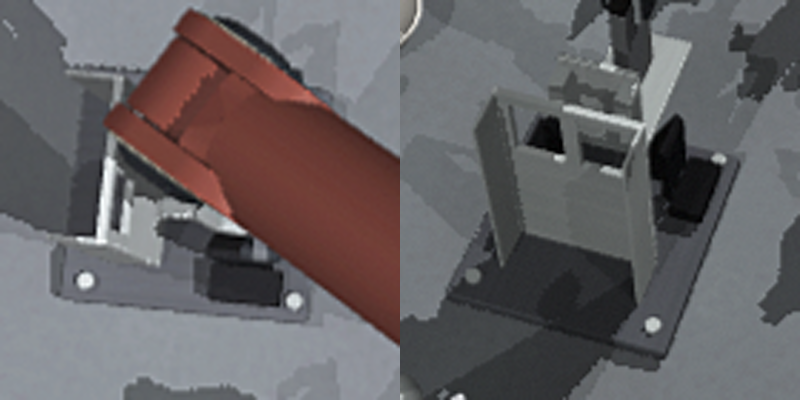

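The rest is held within 1 mm of where it should be. It now stands before the upright, with the claw tips just showing at the two slots in the side crop at (560,158) and (610,170). I'll move in in steps while watching the force.

Run:
```python
from h import *
f0=arm.read_ft_force()
for dx in(-.03,-.018,-.01,-.005):
    arm.line_to(tcp(S,H2,dx,.031),.06); f=arm.read_ft_force()-f0; print(dx,f.round(1))
    if np.linalg.norm(f)>10: raise SystemExit("contact")
arm.pause(.2)
for dz in(.025,.018):
    arm.line_to(tcp(S,H2,-.004,dz),.04); print(dz,(arm.read_ft_force()-f0).round(1))
arm.pause(.1);print(arm.read_time())
b=snapshot("side")[280:420,200:340]
cv2.imwrite("pics/in.png",cv2.resize(b,(560,560),interpolation=cv2.INTER_CUBIC))
```

```text
-0.03 [-1.6 -1.6  0.5]
-0.018 [-1.1 -0.8 -0. ]
-0.01 [-0.8 -0.3  0.3]
-0.005 [-1.1 -0.1  0.2]
0.025 [-0.7  0.4 -0.3]
0.018 [-0.8 -1.4  1.1]
14.625
```

View pics/in.png

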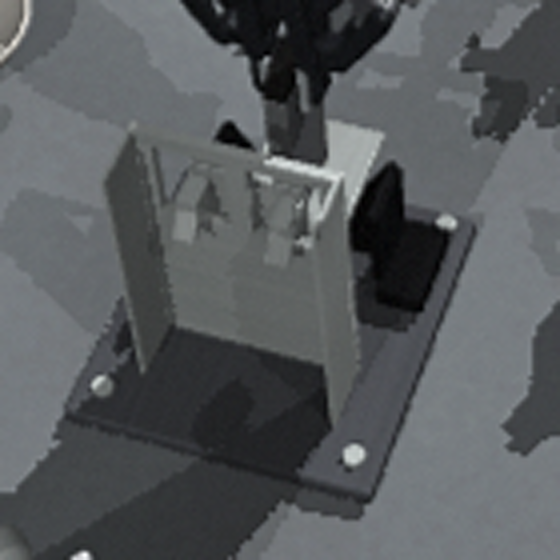

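Both claws are through the slots, visible behind the plate at (190,200) and (285,220). Next I press down.

Run:
```python
from h import *
f0=arm.read_ft_force()
for dz in(.012,.008,.005,.003,.0015,0,-.001,-.002,-.003,-.004,-.005,-.006):
    arm.line_to(tcp(S,H2,-.0035,dz),.03); arm.pause(.05); f=arm.read_ft_force()-f0
    print(dz,f.round(1),(arm.read_tool_pos()[2]-tcp(S,H2)[2]).round(4))
    if f[2]>25 or abs(f[:2]).max()>20: break
print(arm.read_time())
```

```text
0.012 [-0.2  0.7 -1.2] 0.0116
0.008 [-1.5  0.4 -2.1] 0.0075
0.005 [-0.9  0.4 -1.1] 0.0047
0.003 [-2.1 -1.2 -1. ] 0.003
0.0015 [-1.7 -0.1 -0.6] 0.0015
0 [-0.2 -0.2 -0.1] 0.0002
-0.001 [-0.8 -2.5  6.7] -0.0003
-0.002 [-2.6 -3.1  9.8] -0.0009
-0.003 [-2.5 -3.8  9.5] -0.0019
-0.004 [-3.4 -4.4 11.3] -0.0027
-0.005 [-4.1 -6.4 16.8] -0.0027
-0.006 [-4.8 -5.8 21.4] -0.0029
18.4083
```

Run:
```python
from h import *
w=snapshot("wrist");c=cam("wrist");R=Rn.from_euler("z",H2).as_matrix()
for n,pts in(("floor front z6",[(-.118,y,.006) for y in(-.032,.032)]),("jaw noses z12",[(x,y,.012) for x in(-.088,) for y in(-.026,.026)])): print(n,[proj(c,S+R@np.array(p)).round(0) for p in pts])
b=snapshot("side")[280:420,200:340]
cv2.imwrite("pics/home.png",np.hstack([cv2.resize(w[60:360,160:460],(400,400)),cv2.resize(b,(400,400),interpolation=cv2.INTER_CUBIC)]))
```

```text
floor front z6 [array([256., 161.]), array([383., 161.])]
jaw noses z12 [array([268., 221.]), array([370., 222.])]
```

View pics/home.png

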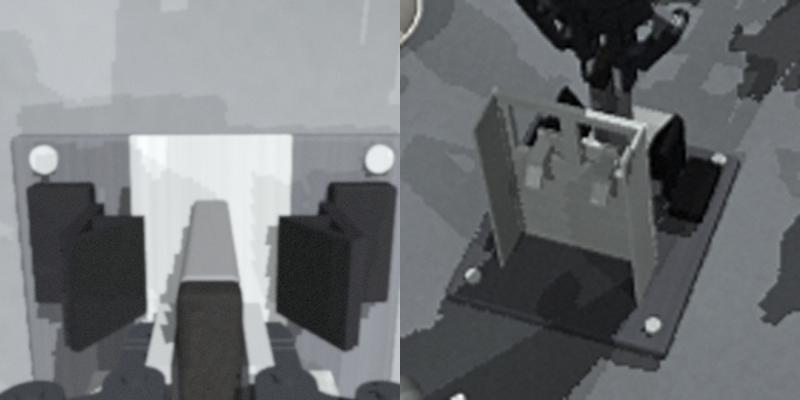

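Both jaw noses sit over the floor plate's edges at crop (146,217) and (277,217). They match the at-rest |y| 26 mm projection, so both have snapped. The force rise at the end was the claw arms seating. I'll unload, let go, retreat and check.

Run:
```python
from h import *
arm.line_to(tcp(S,H2,-.0035,-.003),.03)
arm.move_gripper(.6); arm.pause(.2)
arm.line_to(tcp(S,H2,-.0035,.12),.12); arm.pause(.3)
w=snapshot("wrist");c=cam("wrist");R=Rn.from_euler("z",H2).as_matrix()
for p in((-.118,-.032,.006),(-.118,.032,.006),(-.088,-.026,.012),(-.088,.026,.012),(-.068,0,.122)): print(p,proj(c,S+R@np.array(p)).round(0))
print(arm.read_time(),arm.read_ft_force())
cv2.imwrite("pics/fin.png",cv2.resize(w[80:400,160:480],(600,600)))
```

```text
(-0.118, -0.032, 0.006) [276. 145.]
(-0.118, 0.032, 0.006) [358. 145.]
(-0.088, -0.026, 0.012) [284. 184.]
(-0.088, 0.026, 0.012) [350. 185.]
(-0.068, 0, 0.122) [317. 251.]
20.9333 [ 0.42762719 -0.69914323 -0.14179193]
```

View pics/fin.png

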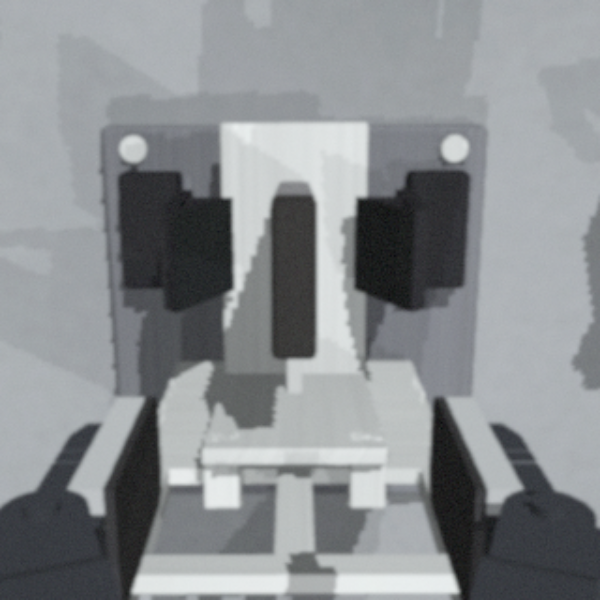

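The view shows both noses where they should be, at crop (232,200) and (357,200), and the claws in the slots. The fin top (rows 195–357) should be checked against its projection to rule out a tilt or a low seat.

Run:
```python
from h import *
c=cam("wrist");R=Rn.from_euler("z",H2).as_matrix()
obs={"fin front top":((-.093,0,.122),(294,195)),"fin back top":((-.043,0,.122),(294,357)),"plate top R":((-.006,.032,.1),(386,449)),"plate top L":((-.006,-.032,.1),(204,449)),"floor R":((-.118,.032,.006),(367,122)),"floor L":((-.118,-.032,.006),(221,122)),"upright top L":((0,-.058,.148),(143,556)),"upright top R":((0,.058,.148),(450,556)),"floor/back":((-.006,-.032,.006),(223,374))}
for k,(p,(x,y)) in obs.items():
    uv=(160+x*.5333,80+y*.5333); X=R.T@(ray(c,uv,S[2]+p[2])-S)
    print(k,"obs",np.round(uv,0),"exp",proj(c,S+R@np.array(p)).round(0),"seat xy mm",(X[:2]*1e3).round(1),"want",p[:2])
```

```text
fin front top obs [317. 184.] exp [317. 206.] seat xy mm [-104.8   -0.3] want (-0.093, 0)
fin back top obs [317. 270.] exp [317. 293.] seat xy mm [-56.4  -0.2] want (-0.043, 0)
plate top R obs [366. 319.] exp [367. 333.] seat xy mm [-15.4  30.9] want (-0.006, 0.032)
plate top L obs [269. 319.] exp [267. 333.] seat xy mm [-15.3 -30.6] want (-0.006, -0.032)
floor R obs [356. 145.] exp [358. 145.] seat xy mm [-118.1   30. ] want (-0.118, 0.032)
floor L obs [278. 145.] exp [276. 145.] seat xy mm [-118.   -30.8] want (-0.118, -0.032)
upright top L obs [236. 377.] exp [209. 386.] seat xy mm [ -5.9 -43. ] want (0, -0.058)
upright top R obs [400. 377.] exp [425. 386.] seat xy mm [-6.1 44.1] want (0, 0.058)
floor/back obs [279. 279.] exp [280. 279.] seat xy mm [ -5.9 -32.5] want (-0.006, -0.032)
```

Run:
```python
from h import *
from scipy.optimize import least_squares
c=cam("wrist");R=Rn.from_euler("z",H2).as_matrix()
pts=[((-.093,0,.122),(294,195)),((-.043,0,.122),(294,357)),((-.006,.032,.1),(386,449)),((-.006,-.032,.1),(204,449)),((-.118,.032,.006),(367,122)),((-.118,-.032,.006),(221,122)),((-.006,-.032,.006),(223,374)),((-.006,.032,.006),(369,374)),((0,.032,.1),(386,465)),((0,-.032,.1),(204,465))]
def res(v): return np.concatenate([proj(c,S+R@(Rn.from_euler("y",v[2]).as_matrix()@np.array(p)+[v[0],0,v[1]]))-(160+x*.5333,80+y*.5333) for p,(x,y) in pts])
s=least_squares(res,[0,0,0]);print("x,z mm",s.x[:2]*1e3,"pitch deg",np.degrees(s.x[2]),"rms px",np.sqrt((s.fun**2).mean()));print(s.fun.reshape(-1,2).round(1))
```

```text
x,z mm [ 1.23576183 -1.77486605] pitch deg -5.545840669689098 rms px 0.9388758548770165
[[ 0.6  0.1]
 [ 0.4  1.1]
 [ 1.2 -0.5]
 [-1.6 -0.7]
 [ 1.   0.6]
 [ 0.   0.5]
 [ 0.9 -0.4]
 [-2.3 -0.3]
 [ 1.  -0.2]
 [-1.4 -0.3]]
```

The rest hangs with its 7 mm play taken up: a natural forward lean of 5.5° (limit 10°), origin at x +1.2 and z −1.8 mm. Both jaws are closed over the plate and the gripper is clear, so all conditions are met.

```bash
python3 -c "
from station import ticket
print(ticket.finish_job())"
```

```text
the job is handed in; nothing more can be done
None
```

The ski rest is hooked through both slots and pressed home under both spring jaws, and the gripper has let go; I handed the job in at about 21 s, with the rest leaning forward about 5.5° (limit 10°).

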